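Plug a light module onto the alarm tower and hold it down

TASK

The signal tower on the grey alarm box needs its second light. Lift the closing cap off the top of the tower and set it down on the desk, then pick up the tall clear light module, turn it until its lugs mesh with the slots of the tower's socket and push it fully home against the spring contact. Finish holding it: keep your grip on the module and keep pressing it down flush, because I turn the locking ring after you; leave the sounder, mug and mouse where they are.

Things in the scene. Friction and masses are not known exactly. Their poses are not given: they have to be found in the camera images.
- tower: The signal tower, fixed on the grey alarm box: grey and black plastic, 98 mm high, one clear light section (48 mm across) already fitted, open socket on top (outside 61 mm across). Four index tabs 8 mm wide stick out to 34.5 mm from the axis at the top, right outside the slots. Origin: centre of its underside, on the box's top, 70 mm above the desk; z up.
- socket (a point): Centre of the tower's open top rim, 168 mm above the desk. The socket is a bore 42 mm across, 23 mm deep, with four slots 10 mm wide and as deep, out to 25.5 mm from the axis, along this point's +x, -x, +y, -y. A sprung plate 32 mm across lies 8 mm below the rim: 4 N at first touch, 10 N when the module is home, 6 mm further down. z is up.
- contact (a joint): How far the sprung contact plate in the socket is pushed down, in m: 0 free, 0.006 when a module is fully home. It springs back when the module is not held down.
- cap_mid (a point): Centre of the loose closing cap, first on the tower: grey, top-hat shaped, 30 g. From below: plain plug 38 mm across, 6 mm high, loose in the socket (lifts straight up); brim 56 mm across, 4 mm thick, resting on the rim; round crown 40 mm across, 24 mm high, to grip. The point is on the axis, 20 mm above the underside and 10 mm above the brim's top; standing on the desk, 20 mm above it.
- light_mid (a point): Centre of the loose tall light module, upright on the desk, 74 mm high, about 140 g; on its axis, 37 mm above its underside. Grip the smooth clear round lens, 48 mm across, 20 to 68 mm above the underside; a flat grey lid of the same width covers it. When home this point is 23 mm above the tower's rim. z is up.
- light: The same light module, origin at the centre of its underside. Below: spigot 40 mm across, 14 mm high (33 mm at its tapered foot), with four upright round-nosed lugs 8 mm wide out to 24 mm from the axis, along +x, -x, +y, -y; above it a flange 60 mm across, 6 mm thick, with four 8 mm tabs over the lugs, out to 34.5 mm. Any quarter turn fits. Home: flange on the rim, underside 14 mm below it.
- cap: The same closing cap, origin at the centre of its underside.
- box_top (a point): Centre of the top face of the grey steel alarm box that carries the tower: 120 mm along its x, 150 mm along its y, 70 mm high, fixed to the desk. Selector switches stick out 21 mm from its -x side.
- sounder_mid (a point): Bystander: centre of a squat grey sounder module, 44 mm high, same foot and flange (60 mm across, tabs to 34.5 mm) but a wide opaque slotted body 56 mm across; 22 mm above the desk. Not to be used.
- mug_mid (a point): Bystander: centre of a white mug, 80 mm across, 92 mm high, handle on its +y side reaching about 75 mm from the centre.
- mouse_mid (a point): Bystander: centre of a black computer mouse, 104 mm along its x, 60 mm along its y, 34 mm high.
There are look-alikes about, which are no part of the job. What is shaped like the light but green or turquoise is not meant.

How it is judged (in metres and radians):
On the way:
1. the closing cap is off the tower and lies on the desk (height (world z) of cap_mid between 0 and 0.035 m and linear speed of cap below 0.05 m/s), for 0.2 s.
At the end, for the whole second after the job is handed in: Cap still on the desk (centre under 35 mm high). Light module in the socket: centred to 3 mm, lugs in the slots (to 0.12 rad of a quarter turn), upright to 0.05 rad, flange within 1.5 mm of flush, contact plate at least 4.5 mm down; the fingers still grip it (grasp point within 42 mm of its centre) (all of step 1 and horizontal distance between light_mid and socket below 0.003 m and z of light_mid in the frame of socket below 0.0245 m and (angle between the x axis of light_mid and the x axis of socket, either way round below 0.12 rad or angle between the x axis of light_mid and the y axis of socket, either way round below 0.12 rad) and angle between light_mid's own z axis and vertical below 0.05 rad and value of joint contact above 0.0045 m and contact force between the fingers and light above 1 N and distance between the grasp point and light_mid below 0.042 m and linear speed of light below 0.02 m/s); the arm keeps its last pose, push and grip.
It fails at once if the sounder is moved more than 25 mm (distance of sounder_mid from where it was at the start of the episode above 0.025 m).
It fails at once if the mug is moved more than 25 mm (distance of mug_mid from where it was at the start of the episode above 0.025 m).
It fails at once if the mouse is moved more than 25 mm (distance of mouse_mid from where it was at the start of the episode above 0.025 m).
It also fails if it takes over 72 s, if anything falls off the work surface, if the arm or the gripper's body presses on something with over 40 N, if the wrist force passes 120 N, or if a joint passes its speed limit or range.

ROBOT

A 6-joint arm with a two-finger parallel gripper is mounted at the origin on the work surface. World frame = base frame: x ahead of the robot, y to its left, z up, the work surface at z = 0. Lengths are in mm, angles in rad, forces in N, time in s.
With the tool pointing down it reaches from about 325 to 875 mm from the base axis. Payload 4.4 kg.
Tool frame: the origin (TCP) lies on the centre line of the jaws, within the pads' length; the fingertips stand ahead of it and the grasp point (between the pads) lies 6 mm ahead of it (ctrl.tcp_to_tips is the z of the fingertips in the tool frame, in mm); z points along the fingers, y is the line along which they close (so a half turn about z gives the same grasp; the last joint's range is limited). The gripper opens to 85 mm and grips with 20 to 120 N. Pads are 22 mm wide; open, the fingers measure 114 mm over their backs; the gripper's body (76 mm by 85 mm) begins 54 mm behind the grasp point. The pads swing forward as they close: fully open they stand 13 mm farther back than shut.
Start: joints at [1.056, 0.207, 1.542, -0, 1.393, -0.15], TCP at [205.148, 537.161, 256.282] pointing down, gripper open.
Joint ranges: [-2.73, 2.73], [-0.86, 2.22], [0.23, 2.46], [-1.11, 4.25], [0.08, 2.63], [-2.82, 2.82]. Speed limits (rad/s): [2.79, 2.79, 3.14, 3.14, 3.14, 3.14].

INTERFACE

Orientations are given as a 3x3 rotation matrix whose columns are the frame's x, y, z axes.
In Python, from plant import ctrl, sensors, optics gives the robot as it stands. Calls block until the motion is done:
- ctrl.move_ptp(position, orientation): joint-space move of the TCP to a pose.
- ctrl.move_l(position, rot=None, vel=150, threshold=None): straight line of the TCP; rot=None keeps the orientation; vel is the mean speed in mm/s. With threshold (N) it stops when the force on the tool has changed by that much, and returns True; else False.
- ctrl.set_joints(angles): joint-space move.
- ctrl.gripper_to(opening, force=None): finger opening in mm; force is the grip in N (None keeps the last); returns when the fingers have stopped.
- ctrl.hold(seconds).
- ctrl.solve_ik(position, orientation): joint angles nearest the present ones, or None.
- sensors.read_state(): the state.
- optics.grab_frame(name): name is "scene" or "top"; returns (picture, depth): 420x560x3 uint8, red, green, blue; 420x560 float32, mm along the optical axis (not along the pixel's ray), 0 where there is no reading.
- optics.camera_params(name): a dict with "mtx" (3x3 intrinsics, pixels), "R" (3x3) and "t" (3): a world point X has camera coordinates R X + t. Camera axes: x right, y down, z forward; pixel columns grow to the right and rows downward; lengths in mm; the calibration is good to about 2 mm. A picture is of the moment at which its call begins. camera_params takes no time and is no camera call.
A pose or a line that the arm cannot do raises ctrl.MotionError and nothing moves.
- ctrl.finish_job(): hands the job in; it is judged then, once.
The state is a dict: "t": time; "q": joint angles; "qvel": joint speeds; "tau": joint torques, N m; "eef_pos": TCP position; "eef_rot": TCP orientation; "force": force on the tool from outside, world axes, zero at the start; "wrist_torque": the same for the moment, N m; "grip_width": finger opening in mm; "grasp_force": force on a finger pad.
Only numpy, scipy, OpenCV 4.12 (cv2) and the standard library are available. Lean on these libraries where they do the work, as an engineer would, in place of code of your own. Each camera call takes 0.05 s, during which the arm holds its last target. There are 200 camera calls.

## Working session

There is one attempt and no reset: what is moved stays moved. The work goes in short steps, each a Python script; the robot and the scene stay as the last script left them, time stands still between calls to the robot, and variables do not carry over. Pictures are saved under pics/ and viewed, at most 10 in all, crops included, and the job is handed in when it is done.

```bash
ls; mkdir -p pics
python3 - <<'E'
from plant import ctrl, sensors, optics
import cv2, numpy as np
for n in ("scene","top"):
    p,d=optics.grab_frame(n); np.savez(f"{n}0.npz",p=p,d=d)
    cv2.imwrite(f"pics/{n}0.png",cv2.cvtColor(p,cv2.COLOR_RGB2BGR))
    c=optics.camera_params(n); print(n,c["mtx"],c["R"],c["t"], "center",-c["R"].T@c["t"])
    print((d==0).mean())
print(ctrl.tcp_to_tips, sensors.read_state())
E
```

```text
pics
scene [[464.01024055   0.         278.26407684]
 [  0.         464.01024055 207.29425719]
 [  0.           0.           1.        ]] [[ 8.57882683e-01  5.13845602e-01  1.62358123e-06]
 [ 3.02976669e-01 -5.05827287e-01 -8.07678088e-01]
 [-4.15021012e-01  6.92893537e-01 -5.89623699e-01]] [-550.52317826  -49.52820694 1373.60915706] center [1057.36685462 -693.93371204  769.91055812]
0.003920068027210884
top [[545.96098863   0.         277.56800913]
 [  0.         545.96098863 207.57050136]
 [  0.           0.           1.        ]] [[ 0.02431249 -0.99958641  0.01535923]
 [-0.99495331 -0.02569018 -0.0969945 ]
 [ 0.09734896 -0.01292354 -0.9951664 ]] [  54.02567587  605.24535734 1317.42484924] center [ 472.62742576   86.57797937 1368.93262052]
0.004077380952380952
25.0 {'t': 0.1, 'q': array([ 1.05550337e+00,  2.07369111e-01,  1.54281307e+00, -4.64789880e-05,
        1.39349080e+00, -1.50500568e-01]), 'qvel': array([-5.40328976e-05, -3.68825159e-03, -3.68525077e-03, -2.01697958e-03,
        7.07922812e-04,  1.56001435e-03]), 'tau': array([-8.45397062e-04, -3.84089792e+01, -2.92550290e+01, -3.09080224e-04,
        4.85033321e-03, -1.19983102e-05]), 'eef_pos': array([204.84341929, 536.59971363, 255.22138575]), 'eef_rot': array([[-9.34200657e-01,  3.56746634e-01, -9.85350861e-04],
       [ 3.56747895e-01,  9.34198898e-01, -1.83273234e-03],
       [ 2.66692593e-04, -2.06366161e-03, -9.99997835e-01]]), 'force': array([-0.26528567, -0.19891354,  0.46670235]), 'wrist_torque': array([0.02556552, 0.04768805, 0.00054141]), 'grasp_force': 0.0, 'grip_width': 84.74174444967119}
```

View pics/scene0.png

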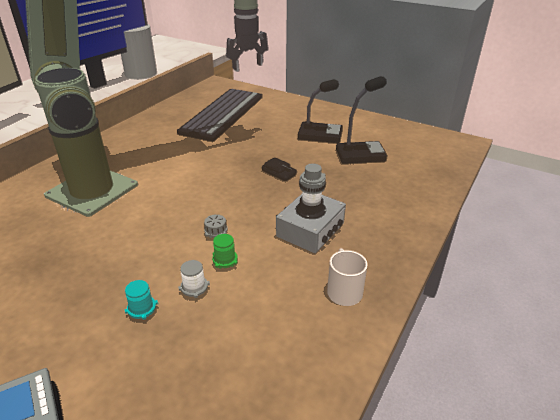

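View pics/top0.png

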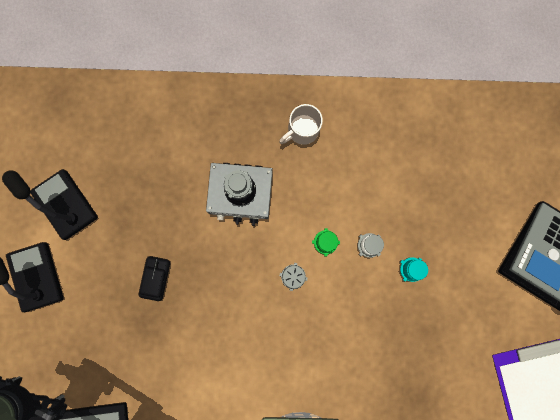

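The scene view shows the tower with its cap at about (313,180), the clear light at (193,280), green at (224,252), turquoise at (140,300), the sounder at (215,227), the mug at (347,278) and the mouse at (279,169). In the top view the tower is at (239,187), the light at (370,245), the sounder at (293,277), green at (326,242) and turquoise at (414,269).

```bash
cat > h.py <<'E'
import numpy as np, cv2
from plant import ctrl, sensors, optics
def cloud(n,d):
    """world point per pixel from depth"""
    c=optics.camera_params(n); v,u=np.mgrid[:d.shape[0],:d.shape[1]]
    k=np.linalg.inv(c["mtx"]); P=(np.stack([u,v,np.ones_like(u)],-1)@k.T)*d[...,None]
    return (P-c["t"])@c["R"]
def ray(n,uv,z):
    c=optics.camera_params(n); r=c["R"].T@np.linalg.solve(c["mtx"],[uv[0],uv[1],1.]); o=-c["R"].T@c["t"]
    return o+r*(z-o[2])/r[2]
E
python3 - <<'E'
from h import *
F={n:np.load(n+"0.npz") for n in("scene","top")}
rows=[]
for n,cs in (("top",[(370,245),(239,187)]),("scene",[(193,280),(313,185)])):
    p=F[n]["p"]; row=[]
    for u,v in cs:
        row.append(cv2.resize(p[v-25:v+25,u-32:u+32],(390,300),interpolation=cv2.INTER_CUBIC))
    rows.append(np.hstack(row))
cv2.imwrite("pics/c1.png",cv2.cvtColor(np.vstack(rows),cv2.COLOR_RGB2BGR))
for n,cs in (("top",[(370,245),(239,187),(293,277)]),("scene",[(193,280),(313,185),(215,227)])):
    W=cloud(n,F[n]["d"])
    for u,v in cs:
        s=W[v-25:v+25,u-25:u+25].reshape(-1,3); h,e=np.histogram(s[:,2],np.arange(-4,210,4)); print(n,u,v,{int(a):int(b) for a,b in zip(e,h) if b>8})
    print(n,"desk z sd",W[300:320,330:360,2].mean(),W[300:320,330:360,2].std())
E
```

```text
top 370 245 {-4: 960, 0: 733, 4: 102, 12: 21, 16: 59, 20: 54, 24: 10, 60: 9, 64: 17, 68: 83, 72: 165, 76: 55}
top 239 187 {-4: 55, 0: 47, 36: 17, 60: 25, 64: 357, 68: 799, 72: 312, 76: 90, 80: 24, 92: 9, 96: 11, 148: 11, 152: 20, 156: 18, 160: 20, 164: 75, 168: 151, 172: 109, 184: 10, 188: 23, 192: 139, 196: 97}
top 293 277 {-4: 885, 0: 778, 4: 123, 16: 24, 20: 31, 36: 61, 40: 186, 44: 160, 48: 17}
top desk z sd 6.248721887176372 96.63989667163315
scene 193 280 {-4: 606, 0: 989, 12: 21, 16: 100, 20: 117, 24: 37, 28: 27, 32: 33, 36: 28, 40: 33, 44: 32, 48: 32, 52: 30, 56: 27, 60: 29, 64: 30, 68: 36, 72: 237, 76: 30}
scene 313 185 {-4: 468, 0: 599, 4: 16, 8: 13, 12: 9, 16: 15, 20: 31, 28: 9, 64: 14, 68: 221, 72: 30, 76: 21, 88: 15, 92: 28, 96: 54, 100: 59, 104: 28, 108: 26, 112: 24, 116: 28, 120: 30, 124: 28, 128: 19, 132: 19, 140: 24, 144: 24, 148: 32, 152: 42, 156: 47, 160: 36, 164: 50, 168: 105, 172: 60, 176: 22, 180: 23, 184: 25, 188: 24, 192: 68, 196: 64}
scene 215 227 {-4: 652, 0: 1028, 4: 26, 16: 30, 20: 43, 24: 22, 28: 32, 32: 27, 36: 35, 40: 110, 44: 131, 48: 9, 52: 10, 56: 22, 60: 25, 64: 34, 68: 30, 72: 191, 76: 18}
scene desk z sd 1.914780904270858 4.554596021298358
```

View pics/c1.png

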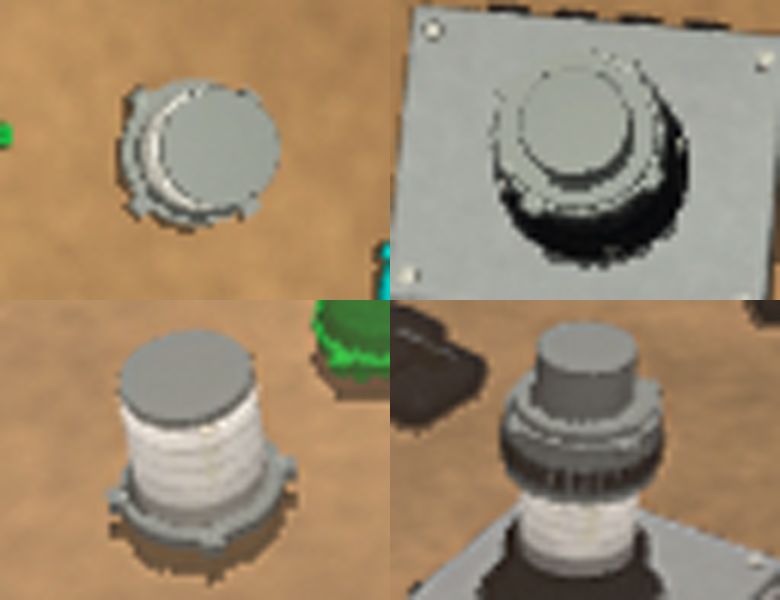

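The crops show the light's lid centre at about (374,244) and its flange tabs sitting roughly on the diagonals. The cap crown centre is at about (237,185) in the top view. Next I measure the centres and the angles.

```bash
cat >> h.py <<'E'
def disc(n,d,uv,z,r,tol=5,w=45):
    """centre of a horizontal disc of radius r at height z: mask by height, min circle & centroid by rays on plane z"""
    W=cloud(n,d); v,u=np.mgrid[:d.shape[0],:d.shape[1]]
    m=(abs(W[...,2]-z)<tol)&(abs(u-uv[0])<w)&(abs(v-uv[1])<w)&(d>0)
    nl,lab,st,ce=cv2.connectedComponentsWithStats(m.astype(np.uint8)); i=1+np.argmax(st[1:,4])
    mm=(lab==i); pts=np.array([ray(n,(a,b),z)[:2] for b,a in np.argwhere(mm)])
    c=np.median(pts,0)
    for _ in range(8):
        k=np.hypot(*(pts-c).T)<r*1.12; c=pts[k].mean(0)
    return c, np.sqrt(len(pts)), pts.ptp(0) if hasattr(pts,'ptp') else np.ptp(pts,0)
def phase4(P,c,r0,r1):
    q=P[:,:2]-c; r=np.hypot(*q.T); k=(r>r0)&(r<r1); th=np.arctan2(q[k,1],q[k,0]); s=np.exp(4j*th).sum()
    return np.angle(s)/4, abs(s)/max(1,k.sum()), int(k.sum()), np.sort(np.round(th,2))
E
python3 - <<'E'
from h import *
F={n:np.load(n+"0.npz") for n in("scene","top")}
O={"light":(dict(top=(374,244),scene=(193,270)),74,24),"cap":(dict(top=(237,185),scene=(313,170)),196,20),
"sounder":(dict(top=(293,277),scene=(215,222)),44,28),"green":(dict(top=(326,242),scene=(224,240)),74,24),"turq":(dict(top=(414,269),scene=(140,288)),74,24)}
C={}
for k,(uv,z,r) in O.items():
    for n in F:
        c,a,s=disc(n,F[n]["d"],uv[n],z,r,w=16); C[k,n]=c; print(k,n,c.round(1),s.round(1))
for n in F:
    W=cloud(n,F[n]["d"])
    m=(W[...,2]>9)&(W[...,2]<26)&(F[n]["d"]>0)
    # light pixels at flange height: cast onto z=17
    c=C["light",n]; pts=np.array([ray(n,(a,b),18)[:2] for b,a in np.argwhere(m&(np.hypot(*(W[...,:2]-c).transpose(2,0,1))<45))])
    print("light flange",n,phase4(pts,c,31.5,38))
    k=np.hypot(*(W[...,:2]-c).transpose(2,0,1))<45
    print(" mean of mask",pts.min(0),pts.max(0))
for nm,uv in (("box",(240,191)),("mug",(306,122)),("mouse",(155,278))):
    print(nm,ray("top",uv,dict(box=70,mug=92,mouse=34)[nm]).round(0))
E
```

```text
light scene [ 520.9 -163. ] [49.8 49.8]
light top [ 517.8 -159.8] [45.3 45.3]
cap scene [643.5 157.2] [39.2 46.4]
cap top [640.8 161.3] [39.5 37.1]
sounder scene [438.6  24. ] [55.2 58.3]
sounder top [436.5  27.5] [55.1 55.6]
green scene [525.2 -53.8] [49. 50.]
green top [523.  -51.1] [45.3 45.3]
turq scene [ 463.8 -268.5] [51.  48.6]
turq top [ 461.1 -265.1] [45.  45.2]Traceback (most recent call last):
  File "<stdin>", line 13, in <module>
  File "h.py", line 9, in ray
    c=optics.camera_params(n); r=c["R"].T@np.linalg.solve(c["mtx"],[uv[0],uv[1],1.]); o=-c["R"].T@c["t"]
ValueError: time passes only in moves, steps and waits
```

```bash
python3 - <<'E'
s=open('h.py').read()
s=s.replace("def cloud","P={n:optics.camera_params(n) for n in('scene','top')}\ndef cloud",1).replace("c=optics.camera_params(n)","c=P[n]").replace("P=(np.stack","X=(np.stack").replace("return (P-c[","return (X-c[").replace("def phase4(P,","def phase4(Q,").replace("q=P[:,:2]-c;","q=Q[:,:2]-c;")
open('h.py','w').write(s)
E
python3 - <<'E'
from h import *
F={n:np.load(n+"0.npz") for n in("scene","top")}
C={"scene":np.array([520.9,-163.]),"top":np.array([517.8,-159.8])}
for n in F:
    W=cloud(n,F[n]["d"]); c=C[n]
    m=(W[...,2]>10)&(W[...,2]<26)&(np.hypot(W[...,0]-c[0],W[...,1]-c[1])<45)
    pts=np.array([ray(n,(a,b),18)[:2] for b,a in np.argwhere(m)])
    print("light flange",n,*phase4(pts,c,31.5,38),pts.min(0),pts.max(0))
for nm,uv,z in (("box",(240,191),70),("mug",(306,122),92),("mouse",(155,278),34)): print(nm,ray("top",uv,z).round(0))
print("TCP->px top",[ (lambda y:(y[:2]/y[2]).round(0))(P["top"]["mtx"]@(P["top"]["R"]@np.array(x)+P["top"]["t"])) for x in ([450,230,20],[519,-161,20])])
E
```

```text
light flange scene -0.7847580955606125 0.5577649031900651 20 [-3.03 -2.93 -2.64 -2.64 -2.54 -2.45 -2.36 -2.27 -2.25 -0.9  -0.83 -0.76
 -0.7   0.76  0.86  0.95  0.97  1.03  1.06  1.49] [ 488.75973837 -192.40563291] [ 550.36521793 -131.00063512]
light flange top -0.7697454749421241 0.9543074334039517 16 [-2.4  -2.35 -2.29 -2.25 -0.87 -0.77 -0.72 -0.67  0.65  0.76  0.87  2.26
  2.32  2.37  2.42  2.48] [ 490.14640664 -187.04051335] [ 547.43711847 -132.1986923 ]
box [637. 161.  70.]
mug [805.   7.  92.]
mouse [424. 361.  34.]
TCP->px top [array([210., 269.]), array([370., 244.])]
```

```bash
cat >> h.py <<'E'
def down(a): return np.array([[-np.sin(a),np.cos(a),0],[np.cos(a),np.sin(a),0],[0,0,-1.]])
def st(*k):
    s=sensors.read_state(); print({x:np.round(s[x],3 if x=='q' else 1) for x in('t','eef_pos','force','grip_width','grasp_force')+k}); return s
E
python3 - <<'E'
from h import *
c=[642,159.5]; R=down(np.pi/2)
ctrl.move_ptp(c+[280],R); st('q')
print(ctrl.move_l(c+[199],vel=90,threshold=8)); st()
ctrl.gripper_to(30,30); st()
ctrl.move_l(c+[260],vel=120); s=st()
p,d=optics.grab_frame("scene"); p2,d2=optics.grab_frame("top")
np.savez("cap1.npz",p=p,d=d,p2=p2,d2=d2)
a=p[60:260,180:447]; b=p2[80:280,110:377]
cv2.imwrite("pics/cap1.png",cv2.cvtColor(cv2.resize(np.hstack([a,b]),(800,300)),cv2.COLOR_RGB2BGR))
E
```

```text
{'t': np.float64(2.2), 'eef_pos': array([641.5, 160.6, 280. ]), 'force': array([0. , 0.5, 0.7]), 'grip_width': np.float64(85.4), 'grasp_force': np.float64(0.0), 'q': array([ 0.114,  0.373,  1.281,  0.   ,  1.488, -1.458])}
False
{'t': np.float64(3.2), 'eef_pos': array([642.6, 159.6, 200. ]), 'force': array([0.1, 0.6, 0. ]), 'grip_width': np.float64(85.4), 'grasp_force': np.float64(0.0)}
{'t': np.float64(3.7), 'eef_pos': array([642.4, 159.6, 199.7]), 'force': array([-1.1,  0.2,  2.1]), 'grip_width': np.float64(38.8), 'grasp_force': np.float64(30.6)}
{'t': np.float64(4.4), 'eef_pos': array([641.6, 159.4, 259.3]), 'force': array([-0. ,  0.4, -0.9]), 'grip_width': np.float64(38.9), 'grasp_force': np.float64(30.4)}
```

View pics/cap1.png

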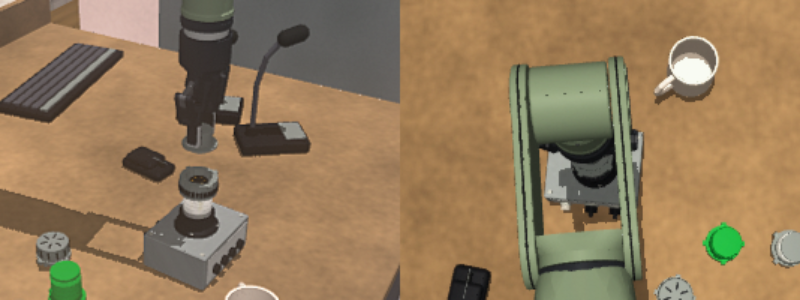

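The cap is in the gripper, and the open socket is visible at about (197,180) in the left half. Next I set the cap down and image the socket.

Run:
```python
from h import *
R=down(np.pi/2); c=[450,190]
ctrl.move_ptp(c+[120],R)
ctrl.move_l(c+[46],vel=100); print(ctrl.move_l(c+[35],vel=25,threshold=3)); st()
ctrl.gripper_to(70); ctrl.move_l(c+[110],vel=150)
ctrl.gripper_to(84)
ctrl.move_ptp([519.5,-161.5,140],down(0)); st('q')
D={}
for n in("scene","top"):
    p,d=optics.grab_frame(n); D[n+"p"]=p; D[n+"d"]=d
np.savez("s2.npz",**D)
a=D["scenep"][150:215,270:357]; b=D["topp"][155:220,195:282]
cv2.imwrite("pics/sock.png",cv2.cvtColor(cv2.resize(np.hstack([a,b]),(800,300),interpolation=cv2.INTER_CUBIC),cv2.COLOR_RGB2BGR))
print(disc("top",D["topd"],(205,265),34,20,w=25))
```

```text
True
{'t': np.float64(6.7), 'eef_pos': array([450.6, 190.4,  37.5]), 'force': array([-0.6,  0.5,  4.2]), 'grip_width': np.float64(38.6), 'grasp_force': np.float64(31.2)}
{'t': np.float64(9.4), 'eef_pos': array([ 519.3, -160.5,  139.7]), 'force': array([0.2, 0.3, 0.7]), 'grip_width': np.float64(84.1), 'grasp_force': np.float64(0.0), 'q': array([-4.590e-01,  2.670e-01,  1.727e+00,  1.000e-03,  1.149e+00,
       -4.610e-01])}
(array([449.353053  , 194.52429007]), np.float64(11.874342087037917), array([36.44551621, 25.03302   ]))
```

View pics/sock.png

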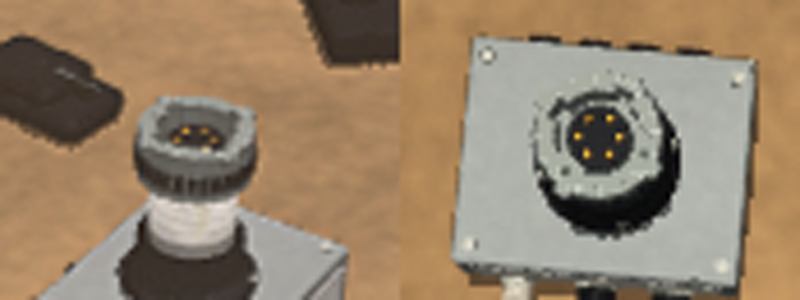

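The cap is on the desk. The socket mouth is at about (313,179) in the scene view and (238,186) in the top view. Next I compute its centre and yaw.

Run:
```python
from h import *
S=np.load("s2.npz")
np.set_printoptions(linewidth=180)
for n,c0 in (("scene",(643.5,157.2)),("top",(640.8,161.3))):
    d=S[n+"d"]; W=cloud(n,d); v,u=np.mgrid[:420,:560]
    near=np.hypot(W[...,0]-c0[0],W[...,1]-c0[1])<60
    m=(W[...,2]>163)&(W[...,2]<176)&near
    ct,_=cv2.findContours(m.astype(np.uint8),cv2.RETR_EXTERNAL,cv2.CHAIN_APPROX_NONE); k=max(ct,key=cv2.contourArea)
    hp=np.array([ray(n,q[0],168)[:2] for q in k]); 
    (cx,cy),r=cv2.minEnclosingCircle(hp.astype(np.float32)); M=cv2.moments(hp.astype(np.float32)); cm=np.array([M["m10"]/M["m00"],M["m01"]/M["m00"]])
    print(n,"enc",(cx,cy),r,"centroid",cm,"area r",np.sqrt(M["m00"]/np.pi))
    bb=u[m].min()-3,u[m].max()+4,v[m].min()-3,v[m].max()+4
    pts=np.array([[*ray(n,(a,b),168)[:2],W[b,a,2]] for b in range(bb[2],bb[3]) for a in range(bb[0],bb[1])])
    for c in (cm,(np.array([cx,cy]))):
        up=pts[(pts[:,2]>161)&(pts[:,2]<178)]; lo=pts[pts[:,2]<163]
        print(" tabs",phase4(up,c,32,38)); ph,q,nn,_=phase4(lo,c,21.5,26); print(" slots",ph,q,nn,_, "tabs phase+pi/4 for slots n/a")
    if n=="top":
        for b in range(bb[2],bb[3]): print(' '.join('%3d'%W[b,a,2] for a in range(bb[0],bb[1])))
```

```text
scene enc (642.5185546875, 157.74012756347656) 37.203590393066406 centroid [642.75691895 158.38310996] area r 32.16162228729852
 tabs (np.float64(-0.5044375404675154), np.float64(0.25393389833519964), 52, array([-2.19, -2.08, -2.04, -1.94, -1.9 , -1.85, -1.77, -1.71, -1.66, -1.59, -1.54, -1.48, -1.41, -1.37, -1.34, -1.31, -1.19, -1.05, -0.98, -0.92, -0.85, -0.79, -0.73, -0.68,
       -0.67, -0.61, -0.55, -0.49, -0.41, -0.36, -0.31,  0.82,  0.95,  1.06,  1.09,  1.13,  1.23,  1.28,  1.53,  1.79,  1.86,  1.93,  2.01,  2.24,  2.31,  2.39,  2.45,  2.52,
        2.58,  2.64,  2.72,  3.09]))
 slots -0.428275952058696 1.0 1 [-0.43] tabs phase+pi/4 for slots n/a
 tabs (np.float64(-0.5378904136561231), np.float64(0.2709004892541537), 55, array([-2.19, -2.08, -2.04, -1.94, -1.9 , -1.76, -1.71, -1.59, -1.53, -1.47, -1.4 , -1.36, -1.3 , -1.17, -1.04, -0.97, -0.9 , -0.84, -0.77, -0.71, -0.66, -0.65, -0.59, -0.53,
       -0.47, -0.39, -0.34, -0.29, -0.03,  0.83,  0.95,  0.98,  1.06,  1.09,  1.13,  1.23,  1.28,  1.33,  1.53,  1.78,  1.85,  1.92,  1.99,  2.07,  2.14,  2.22,  2.29,  2.37,
        2.44
[... 5185 characters left out ...]
90  80  78  81  75
 69  66  70  68  67  75  76 164 167 169 168 170 172 169 165 163 168 170 167 168 169 164 162 158 156 144 149 100  95  80  76  75  79  72
 69  70  64  72  73  67  77  80  76 165 167 156 161 165 167 168 169 167 168 166 162 159 153 153 153  97  98  94  78  75  76  71  73  74
 71  70  69  62  73  66  74  75  78  79  77 146 157 147 152 154 153 151 154 152 155 160 101 148  99  98  95  78  78  79  78  77  69  65
 66 1368  68  68  68  68  64  70  75  76  80  74  93  96 145 152  95 151 154  98 145  97 105  97  95  82  82  77  81  79  77 1368  71  64
 70  68  67  67  70  71  72  70  74  77  72  75  78  79  88  94 100  98  98  96 100  98  89  91  79  79  77  75  76  75  69  64  68  70
```

Run:
```python
from h import *
c=[519.5,-161.5]
ctrl.move_l(c+[54],vel=100); ctrl.gripper_to(40,20); st(); ctrl.gripper_to(75)
ctrl.move_l(c+[54],rot=down(np.pi/2)); ctrl.gripper_to(40,20); st('q'); ctrl.gripper_to(75)
ctrl.move_l(c+[125],vel=150); ctrl.move_ptp([480,60,200],down(np.pi/4)); st()
D={}
for n in("scene","top"):
    p,d=optics.grab_frame(n); D[n+"p"]=p; D[n+"d"]=d
np.savez("s3.npz",**D)
S=np.load("s2.npz")
for n,uv in (("scene",(193,270)),("top",(374,244))):
    c,a,s=disc(n,D[n+"d"],uv,74,24,w=16); print("light",n,c,s)
    W=cloud(n,D[n+"d"]); m=(W[...,2]>10)&(W[...,2]<26)&(np.hypot(W[...,0]-c[0],W[...,1]-c[1])<45)
    pts=np.array([ray(n,(a,b),18)[:2] for b,a in np.argwhere(m)]); print(" flange",phase4(pts,c,31.5,38))
for n in D: pass
for n in("scene","top"):
    for z,r in((34,20),):
        x=P[n]["mtx"]@(P[n]["R"]@np.array([450,190,34])+P[n]["t"]); x=x[:2]/x[2]; print("cap",n,x,disc(n,S[n+"d"],x,34,20,w=14,tol=7))
```

```text
{'t': np.float64(10.9), 'eef_pos': array([ 519.8, -161.7,   54.7]), 'force': array([-0.3,  0.7,  3.6]), 'grip_width': np.float64(47.8), 'grasp_force': np.float64(21.0)}
{'t': np.float64(13.4), 'eef_pos': array([ 519.6, -161.5,   54.1]), 'force': array([0.3, 0. , 0.7]), 'grip_width': np.float64(47.4), 'grasp_force': np.float64(21.1), 'q': array([-0.46 ,  0.396,  1.768,  0.   ,  0.977, -2.031])}
{'t': np.float64(15.5), 'eef_pos': array([479.6,  59.7, 199. ]), 'force': array([0.3, 0. , 0.3]), 'grip_width': np.float64(74.9), 'grasp_force': np.float64(0.0)}
light scene [ 521.85259052 -163.74601872] [49.6340642  50.62873642]
 flange (np.float64(-0.7532619396202169), np.float64(0.5925111348226773), 21, array([-3.06, -2.87, -2.58, -2.58, -2.49, -2.4 , -2.31, -2.28, -0.84,
       -0.77, -0.7 , -0.64,  0.69,  0.7 ,  0.8 ,  0.89,  0.98,  1.01,
        1.07,  1.14,  1.4 ]))
light top [ 519.13981533 -160.32105586] [45.34288289 45.32892551]
 flange (np.float64(-0.7650507452916571), np.float64(0.9548253483751755), 19, array([-2.44, -2.39, -2.33, -2.28, -2.23, -0.89, -0.79, -0.74, -0.69,
        0.69,  0.75,  0.8 ,  0.85,  0.91,  2.28,  2.33,  2.39,  2.44,
        2.49]))
cap scene [254.37649779 194.1589272 ] (array([452.48293817, 185.7373978 ]), np.float64(10.535653752852738), array([43.00385866, 44.33888719]))
cap top [226.29363022 269.1071451 ] (array([449.66695408, 189.93946955]), np.float64(14.177446878757825), array([36.50444944, 36.67327961]))
```

Run:
```python
from h import *
c=[519.5,-161.5]
ctrl.move_ptp(c+[125],down(0)); ctrl.move_l(c+[54],vel=120); ctrl.gripper_to(40,70); st()
ctrl.move_l(c+[200],vel=150); R=down(.22); t=[641.4,160.3]
ctrl.move_ptp(t+[245],R); ctrl.hold(.3); st('q')
p,d=optics.grab_frame("scene"); np.savez("s4.npz",p=p,d=d)
cv2.imwrite("pics/hold.png",cv2.cvtColor(cv2.resize(p[110:230,240:400],(800,600),interpolation=cv2.INTER_CUBIC),cv2.COLOR_RGB2BGR))
```

```text
{'t': np.float64(17.6), 'eef_pos': array([ 520.6, -162.1,   55.4]), 'force': array([0.7, 1.1, 5.2]), 'grip_width': np.float64(46.9), 'grasp_force': np.float64(71.6)}
{'t': np.float64(20.4), 'eef_pos': array([641.5, 159.2, 245. ]), 'force': array([ 0.4, -0. , -0.6]), 'grip_width': np.float64(46.5), 'grasp_force': np.float64(71.8), 'q': array([ 0.112,  0.395,  1.324, -0.   ,  1.423, -0.106])}
```

View pics/hold.png

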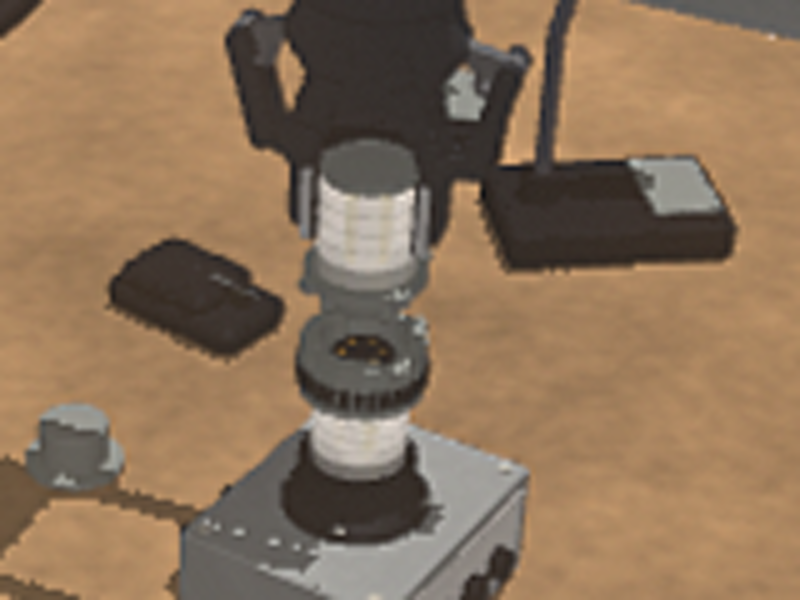

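The module is held over the socket: lid at about (369,168), flange at (365,275), socket at (363,350), and the cap standing on the desk at (75,445). I check the offset in the same camera, then descend under force control.

Run:
```python
from h import *
d=np.load("s4.npz")["d"]
for z in (264,265,266):
  print("lid",disc("scene",d,(240+369/5,110+168/5),z,24,w=12))
t=[641.4,160.3]
ctrl.move_l(t+[224],vel=80); ctrl.hold(.2); s=st()
hit=ctrl.move_l(t+[206],vel=15,threshold=6); print(hit); ctrl.hold(.2); s=st(); print(s['wrist_torque'])
```

```text
lid (array([641.51427779, 153.5389338 ]), np.float64(14.422205101855956), array([60.75557467, 55.93622919]))
lid (array([642.83793863, 153.40184013]), np.float64(13.96424004376894), array([60.92898348, 49.98895033]))
lid (array([643.60788908, 152.26324609]), np.float64(13.784048752090222), array([60.80831066, 48.7385816 ]))
{'t': np.float64(21.0), 'eef_pos': array([641.6, 160.4, 224.4]), 'force': array([ 0.5, -0.2, -1.2]), 'grip_width': np.float64(46.6), 'grasp_force': np.float64(71.9)}
True
{'t': np.float64(22.0), 'eef_pos': array([641.4, 160.4, 213.1]), 'force': array([ 1. , -0.9,  4.9]), 'grip_width': np.float64(46.5), 'grasp_force': np.float64(72.0)}
[ 0.03841417 -0.11849425  0.00282593]
```

It is already about 9 mm inside the socket, at the height of the contact plate, so the lugs appear to have meshed. I carry on pressing.

Run:
```python
from h import *
t=[641.4,160.3]
for z in (211,209,207.5,206,204.5,203):
    hit=ctrl.move_l(t+[z],vel=12,threshold=25); ctrl.hold(.15); s=st(); print(z,hit,s['wrist_torque'].round(2))
    if s['force'][2]>28: break
p,d=optics.grab_frame("scene"); np.savez("s5.npz",p=p,d=d)
cv2.imwrite("pics/home.png",cv2.cvtColor(cv2.resize(p[120:220,250:383],(798,600),interpolation=cv2.INTER_CUBIC),cv2.COLOR_RGB2BGR))
```

```text
{'t': np.float64(22.4), 'eef_pos': array([641.5, 160.4, 211.9]), 'force': array([-0.9, -0.4,  5.1]), 'grip_width': np.float64(46.4), 'grasp_force': np.float64(72.0)}
211 False [-0.03  0.22 -0.04]
{'t': np.float64(22.9), 'eef_pos': array([641.5, 160.4, 210.4]), 'force': array([-2.3,  0.3,  7. ]), 'grip_width': np.float64(46.9), 'grasp_force': np.float64(72.0)}
209 False [-0.01  0.32 -0.03]
{'t': np.float64(23.3), 'eef_pos': array([641.5, 160.4, 209.5]), 'force': array([-3.2,  0.5, 10.6]), 'grip_width': np.float64(46.4), 'grasp_force': np.float64(72.8)}
207.5 False [-0.08  0.52  0.05]
{'t': np.float64(23.8), 'eef_pos': array([641.5, 160.4, 209.5]), 'force': array([-5.6, -1.2, 13.9]), 'grip_width': np.float64(46.7), 'grasp_force': np.float64(73.3)}
206 False [-0.16  0.87 -0.  ]
{'t': np.float64(24.2), 'eef_pos': array([641.5, 160.4, 209.4]), 'force': array([-7.7, -0.5, 19.5]), 'grip_width': np.float64(47.0), 'grasp_force': np.float64(73.7)}
204.5 False [-0.23  1.33 -0.01]
{'t': np.float64(24.6), 'eef_pos': array([641.5, 160.4, 209.4]), 'force': array([-10.8,  -1.8,  24. ]), 'grip_width': np.float64(46.7), 'grasp_force': np.float64(74.2)}
203 False [-0.31  1.71 -0.03]
```

View pics/home.png

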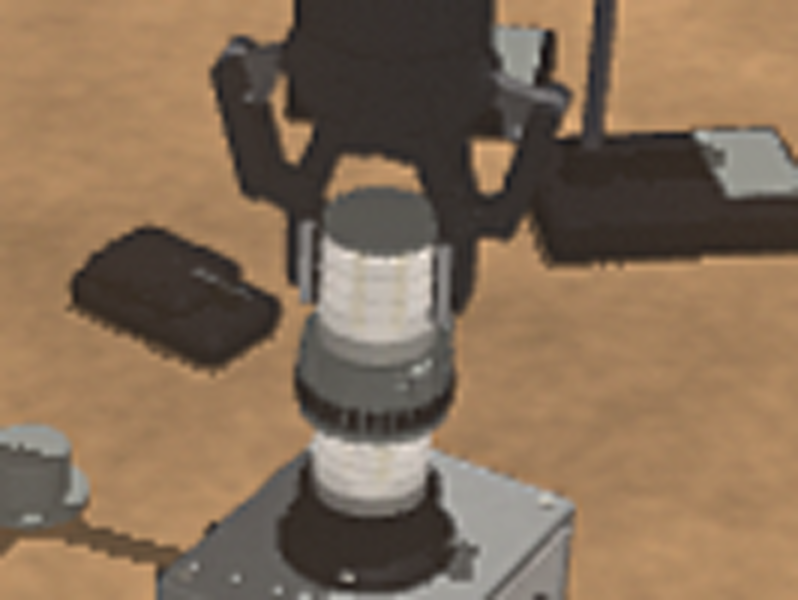

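The flange looks seated flush on the ring at about (375,360). The hard stop at 209.4 matches home: 154 plus the measured 55.4 grip height. I ease off the side load, check the lid's height and tilt, and hand in.

Run:
```python
from h import *
ctrl.move_l([640.6,160.2,204],vel=20); ctrl.hold(.3); s=st(); print(s['wrist_torque'].round(2), s['eef_rot'][:,2])
ctrl.hold(1); st()
p,d=optics.grab_frame("scene"); W=cloud("scene",d); S=np.load("s2.npz")["scened"]; W0=cloud("scene",S)
m=(abs(W[...,2]-228)<8)&(np.hypot(W[...,0]-642,W[...,1]-158)<20); A=W[m]; 
q=A[:,:2]-A[:,:2].mean(0); f=np.linalg.lstsq(np.c_[q,np.ones(len(q))],A[:,2],rcond=None)[0]
print("lid",len(A),A.mean(0),"slopes",f)
m0=(abs(W0[...,2]-168)<5)&(np.hypot(W0[...,0]-642,W0[...,1]-158)<33); print("rim",np.median(W0[m0],0))
b=(abs(W[...,2]-70)<6)&(abs(W[...,0]-640)<60)&(abs(W[...,1]-159)<70); print("box z",np.median(W[b][:,2]))
```

```text
{'t': np.float64(25.2), 'eef_pos': array([641.4, 160.4, 209.4]), 'force': array([-6.8, -0.4, 19.1]), 'grip_width': np.float64(46.4), 'grasp_force': np.float64(73.5)}
[-0.2   1.09 -0.03] [ 1.14880659e-03  4.14872162e-05 -9.99999339e-01]
{'t': np.float64(26.2), 'eef_pos': array([641.4, 160.4, 209.4]), 'force': array([-7.1, -1.2, 18.9]), 'grip_width': np.float64(46.6), 'grasp_force': np.float64(73.5)}
lid 119 [641.46324973 157.20605055 228.06906158] slopes [1.90209082e-02 3.05868707e-02 2.28069062e+02]
rim [643.07947661 155.34756433 167.62564332]
box z 70.27814826559336
```

```bash
python3 -c "
from h import *
print(ctrl.finish_job())"
```

```text
the job is handed in; nothing more can be done
None
```

I handed the job in at about 26 s: the cap is on the desk, and the clear light module is fully home in the socket, still gripped and pressed down with about 19 N (lid measured at 228 mm, the home height); no pass/fail verdict came back.

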